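# Clamp the dropper bottle with the cam lever

## Task

Set the brown dropper bottle upright on the clamp's base plate, between the V block and the sliding jaw, and let go of it. Then push the clamp's cam lever (with closed fingers, do not grip it) round its quarter turn until you feel its end stop, press it firmly home there with about 15 N for half a second, never more than 25 N on the lever, and take the hand away. The bottle must end up clamped upright in the V; leave the clear jar and the small tin as they are.

Things in the scene. Friction and masses are not known exactly. Their poses are not given: they have to be found in the camera images.
- bottle_mid (a point): Point on the axis, 51 mm above the underside (half-way up), of the brown dropper bottle to be clamped: round body 33 mm diameter and 62 mm high below the shoulder, rubber bulb on top, 102 mm tall in all, about 0.07 kg, standing upright and loose. z up.
- nest (a point): Point on the upper face of the clamp's base plate over which the bottle's axis lies when clamped. z up; +y points into the V block (two 45-degree faces, 26 mm high, both touching the bottle when its axis is here), -y to the sliding jaw and, 120 mm off, the lever's pivot. Set the bottle down with its axis 2 to 7 mm in -y from here and within 6 mm in x; the jaw then pushes it into the V.
- lever: Steel cam lever with a black upright grip; turns level. Origin on its pivot axis at the plate's top; x points to the grip. Starts open, roughly to nest's -y; closes clockwise seen from above, by 55 to 92 degrees, to within 22 degrees of nest's -x. The stop is set anew each time, found only by feel: turning takes about 5 N at the grip; the lever's arm is springy, 4 N per mm, so push slowly (2 cm/s).
- lever_grip (a point): Middle of the usable part of the lever's grip: an upright black cylinder, 18 mm diameter, 85 mm from the pivot axis. This point is 66 mm above the plate; the grip's top is 22 mm higher; the lever's flat bar (16 mm wide, its top 29 mm lower) runs from it to the pivot. Axes as the lever's. The lever stays where it is left.
- tin_3: Low white round sample tin, 56 mm diameter, 33 mm tall, loose; leave alone. Origin at the centre of its underside.
- clamp: The clamp: grey plate 150 x 250 x 12 mm fixed to the bench, carrying the steel V block, jaw and lever. Origin at the centre of its underside, axes as the nest's. Jaw open, its rubber pad (34 mm wide, top 26 mm above the plate) stands 25 to 35 mm in -y from the nest, leaving the 33 mm bottle 9 to 18 mm of play.
- jaw_pad (a joint): Give of the sprung rubber pad on the jaw (m): 0 while it touches nothing, growing once the bottle is squeezed against the V, 0.004 to 0.006 with the lever at its end stop. The lever's cam drives the jaw 24 mm toward the V over a full quarter turn; the lever may start partly turned.
- jar: Clear spice-type jar, square body 44 mm wide, 109 mm tall, loose; leave alone. Origin at the centre of its underside.
Things that resemble listed ones, but are neither listed nor needed, are in the scene too. What is shaped like the part that bears bottle_mid but blue or red is not meant.

How it is judged:
By the outcome, as a careful person would: the job done as asked, in the order asked, and still so for the second after the job is handed in, with the robot touching nothing.
It also fails if it takes over 72 s, if anything falls off the work surface, if the arm or the gripper's body presses on something with over 40 N, if the wrist force passes 120 N, or if a joint passes its speed limit or range.

## Robot

A 6-joint arm with a two-finger parallel gripper is mounted at the origin on a cart in front of the work surface, level with it; the furniture and walls round the work are solid. World frame = base frame: x ahead of the robot, y to its left, z up, the work surface at z = 0. Lengths are in mm, angles in rad, forces in N, time in s.
With the tool pointing down it reaches from about 350 to 975 mm from the base axis. Payload 7.1 kg.
Tool frame: the origin (TCP) lies on the front face of the gripper's body, between the roots of the fingers; the fingertips stand 80 mm ahead of it and the grasp point (between the pads) lies 61 mm ahead of it (env.tips_ahead is the distance from the TCP to the fingertips, in mm); z points along the fingers, y is the line along which they close (so a half turn about z gives the same grasp; the last joint's range is limited). The gripper opens to 88 mm and grips with 3 to 60 N. Pads are 20 mm wide; open, the fingers measure 115 mm over their backs; the gripper's body (75 mm by 178 mm) begins 61 mm behind the grasp point.
Start: joints at [1.309, 0.423, 1.63, -0, 1.089, -0.019], TCP at [150.232, 606.66, 302.675] pointing down, gripper open.
Joint ranges: [-3, 3], [-0.9, 2.11], [0.09, 2.58], [-1.31, 4.45], [0.11, 2.69], [-2.54, 2.54]. Speed limits (rad/s): [2.39, 2.39, 3.01, 3.14, 3.14, 3.14].

## Interface

Orientations are given as a unit quaternion [x, y, z, w].
In Python, from station import env, set_gripper, viewer, workorder gives the robot as it stands. Calls block until the motion is done:
- env.reach(position, orientation): joint-space move of the TCP to a pose.
- env.move_l(position, rot=None, rate=150, f_stop=None): straight line of the TCP; rot=None keeps the orientation; rate is the mean speed in mm/s. With f_stop (N) it stops when the force on the tool has changed by that much, and returns True; else False.
- env.move_joints(angles): joint-space move.
- set_gripper(opening): finger opening in mm; the grip force is fixed at half the most; returns when the fingers have stopped.
- env.hold(seconds).
- env.ik(position, orientation): joint angles nearest the present ones, or None.
- env.read_state(): the state.
- viewer.camera(name): name is "side" or "top"; returns the picture (480x640x3 uint8, blue, green, red); there is no depth.
- viewer.camera_params(name): a dict with "fx", "fy", "cx", "cy" (pixels), "pose" (4x4, takes a point from camera to world coordinates). Camera axes: x right, y up, looking along -z (the intrinsics and any distortion apply to the point x, -y, -z); pixel columns grow to the right and rows downward; lengths in mm; the calibration is good to about 2 mm. A picture is of the moment at which its call begins. camera_params takes no time and is no camera call.
A pose or a line that the arm cannot do raises env.IKError and nothing moves.
- workorder.sign_off(): hands the job in; it is judged then, once.
The state is a dict: "time_s": time; "qpos": joint angles; "dq": joint speeds; "tau": joint torques, N m; "tool_pos": TCP position; "orientation": TCP orientation; "force": force on the tool from outside, world axes, zero at the start; "wrist_torque": the same for the moment, N m; "width": finger opening in mm; "grip_force": force on a finger pad.
Only numpy, scipy, OpenCV 4.12 (cv2) and the standard library are available. Lean on these libraries where they do the work, as an engineer would, in place of code of your own. Each camera call takes 0.05 s, during which the arm holds its last target. There are 200 camera calls.

## Working session

There is one attempt and no reset: what is moved stays moved. The work goes in short steps, each a Python script; the robot and the scene stay as the last script left them, time stands still between calls to the robot, and variables do not carry over. Pictures are saved under pics/ and viewed, at most 10 in all, crops included, and the job is handed in when it is done.

```bash
mkdir -p pics; ls; python3 - <<'E'
from station import env, set_gripper, viewer, workorder
import cv2
for n in("side","top"):
    cv2.imwrite(f"pics/{n}0.png",viewer.camera(n)); p=viewer.camera_params(n); print(n,p)
s=env.read_state(); print(s["time_s"],s["orientation"],s["force"],s["width"])
E
```

```text
pics
side {'fx': 444.8592540671304, 'fy': 444.8592540671304, 'cx': 311.1707363294707, 'cy': 248.34767581301918, 'pose': array([[-9.68392511e-01,  1.90630949e-01, -1.60859524e-01,
         4.03091673e+02],
       [-2.49335993e-01, -7.22002688e-01,  6.45401953e-01,
         7.55943162e+02],
       [ 6.89257847e-03,  6.65110487e-01,  7.46713153e-01,
         8.42658396e+02],
       [ 0.00000000e+00,  0.00000000e+00,  0.00000000e+00,
         1.00000000e+00]])}
top {'fx': 532.2124106218736, 'fy': 532.2124106218736, 'cx': 320.4879736163076, 'cy': 232.20358346662428, 'pose': array([[ 2.10128481e-02,  9.96827150e-01, -7.67730004e-02,
         4.81018053e+02],
       [-9.99777663e-01,  2.10856738e-02,  1.38015515e-04,
         5.22821140e+01],
       [ 1.75638805e-03,  7.67530308e-02,  9.97048588e-01,
         1.20143619e+03],
       [ 0.00000000e+00,  0.00000000e+00,  0.00000000e+00,
         1.00000000e+00]])}
0.1 [ 1.21098044e-01  9.92640309e-01 -6.88248912e-04 -8.11086317e-05] [0.2693877  0.88105304 0.82605991] 87.94226834633463
```

View pics/top0.png

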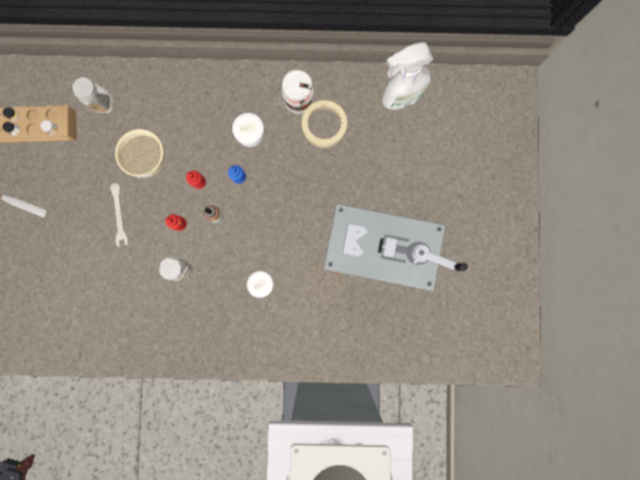

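View pics/side0.png

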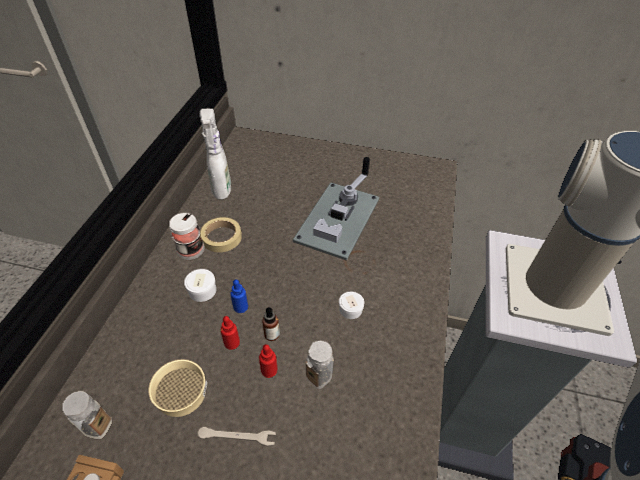

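The top view shows the clamp plate at (385,247), V block at (355,240) on the left, lever pivot at (420,253) and grip at (460,267).

The dropper bottle candidates, by pixels in the top and side views:
- Brown: top (212,214), side (271,325).
- Red: top (195,179) and (175,222).
- Blue: top (237,174).

Only the brown one fits the description. I'll confirm that in an enlarged crop.

```bash
python3 - <<'E'
import cv2, numpy as np
t=cv2.imread("pics/top0.png"); s=cv2.imread("pics/side0.png")
def c(im,x,y,w,h,W,H): return cv2.resize(im[y:y+h,x:x+w],(W,H),interpolation=cv2.INTER_CUBIC)
a=c(t,160,155,100,75,400,300); b=c(s,215,270,100,75,400,300)
d=c(t,320,195,160,120,400,300); e=c(s,285,150,120,120,400,300) 
e=c(s,280,150,120,90+20,400,300)
cv2.imwrite("pics/crop0.png",np.vstack([np.hstack([a,b]),np.hstack([d,e])]))
E
```

```text
(no output)
```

View pics/crop0.png

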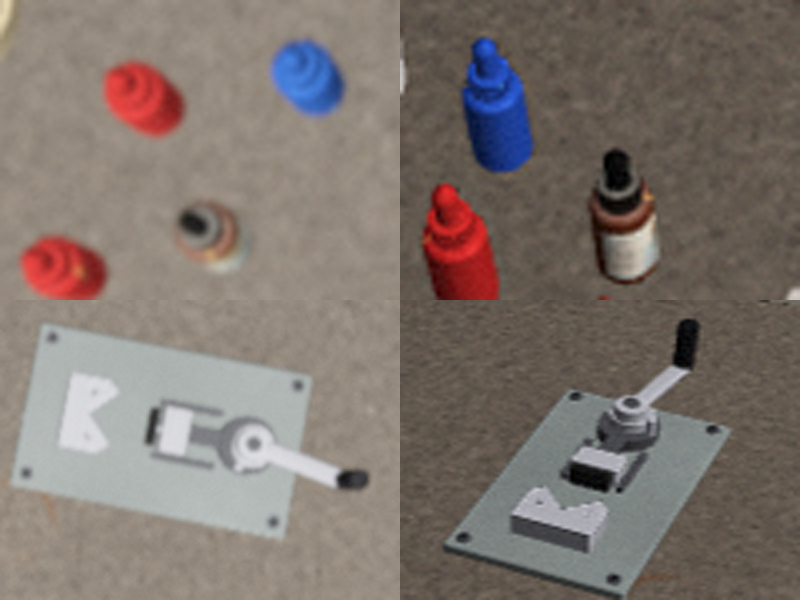

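The crop confirms the target. The brown bottle with black bulb and label is at top (211,213), side (270,325), and the others are red or blue. The clamp's V opens to the right (-y) towards the jaw, with the knob at top (421,252) and the grip at (461,266).

```bash
cat > h.py <<'E'
import numpy as np, cv2
from station import env, set_gripper, viewer, workorder
from scipy.spatial.transform import Rotation as R
P={n:viewer.camera_params(n) for n in("side","top")}
def ray(n,u,v):
    p=P[n]; d=p["pose"][:3,:3]@np.array([(u-p["cx"])/p["fx"],-(v-p["cy"])/p["fy"],-1.]); return p["pose"][:3,3],d/np.linalg.norm(d)
def at(n,u,v,z):
    o,d=ray(n,u,v); return o+d*(z-o[2])/d[2]
def tri(a,b):   # top px, side px -> point, gap
    A=np.zeros((3,3));y=np.zeros(3);L=[]
    for n,q in(("top",a),("side",b)):
        o,d=ray(n,*q);M=np.eye(3)-np.outer(d,d);A+=M;y+=M@o;L.append((o,M))
    x=np.linalg.solve(A,y); return x,sum(np.linalg.norm(M@(x-o)) for o,M in L)
def proj(n,X):
    p=P[n]; c=p["pose"][:3,:3].T@(np.asarray(X,float)-p["pose"][:3,3]); return np.array([p["cx"]-p["fx"]*c[0]/c[2],p["cy"]+p["fy"]*c[1]/c[2]])
def down(yaw):  # tool z down, tool y (closing line) at world angle yaw
    c,s=np.cos(yaw),np.sin(yaw); y=np.array([c,s,0]);z=np.array([0,0,-1.]); return R.from_matrix(np.c_[np.cross(y,z),y,z]).as_quat()
E
python3 - <<'E'
from h import *
np.set_printoptions(precision=1,suppress=True)
t=cv2.imread("pics/top0.png"); s=cv2.imread("pics/side0.png")
def big(m,x,y,w,h):
    k=np.zeros_like(m);k[y:y+h,x:x+w]=m[y:y+h,x:x+w]
    c=max(cv2.findContours(k,0,2)[0],key=cv2.contourArea); M=cv2.moments(c); return c,(M["m10"]/M["m00"],M["m01"]/M["m00"])
for n,im,roi,gr in(("top",t,(195,195,35,35),(445,255,30,20)),("side",s,(255,303,30,25),(355,152,20,25))):
    m=(im.max(2)<75).astype(np.uint8)
    for r in(roi,gr):
        c,q=big(m,*r); print(n,cv2.boundingRect(c),np.array(q))
hsv=cv2.cvtColor(t,cv2.COLOR_BGR2HSV)
m=((t[...,0].astype(int)-t[...,2]>4)&(t.max(2)>110)).astype(np.uint8)
m=cv2.morphologyEx(m,cv2.MORPH_CLOSE,np.ones((9,9)))
c,q=big(m,315,195,140,105); r=cv2.minAreaRect(c); bx=cv2.boxPoints(r)
C=np.array([at("top",*p,12) for p in bx]); print("plate",bx,C,"edges",[np.linalg.norm(C[i]-C[i-1]) for i in range(4)],C.mean(0))
print("bulb",tri((207.5,210.5),(268.8,309)),"base side z0",at("side",272,340,0))
print("knob",tri((420.8,252.2),(349.6,188.5)))
print("griptop",tri((460.8,266.2),(366.1,158.5)))
print("apex",at("top",356,239,38),"tips",at("top",366.8,231.8,38),at("top",362.8,253.8,38),"pad",at("top",379,245,38))
for nm,q in dict(redA=(195,179),redB=(175,222),blue=(237,174),jar=(173,268)).items(): print(nm,at("top",*q,60))
E
```

```text
top (205, 208, 7, 6) [207.8 210.2]
top (455, 264, 12, 6) [460.6 266.5]
side (265, 307, 8, 11) [268.8 312.2]
side (362, 157, 8, 19) [365.5 165.6]
plate [[324.9 267.5]
 [337.2 204.9]
 [460.6 229. ]
 [448.4 291.6]] [[ 493.8   40.5   12. ]
 [ 634.9   15.9   12. ]
 [ 586.4 -262.1   12. ]
 [ 446.1 -235.    12. ]] edges [np.float64(279.6393464555051), np.float64(143.2969546034874), np.float64(282.1853922292568), np.float64(142.88212636607622)] [ 540.3 -110.2   12. ]
bulb (array([606.2, 289.2,  95. ]), np.float64(1.0138059267463209)) base side z0 [600.2 303.6   0. ]
knob (array([ 529. , -166. ,   50.2]), np.float64(3.6640612153623646))
griptop (array([ 500.6, -238.6,  102.7]), np.float64(1.8379876365927081))
apex [557.3 -26.   38. ] tips [573.6 -49.4  38. ] [525.2 -41.3  38. ] pad [545.2 -76.5  38. ]
redA [678.8 326.4  60. ]
redB [584.3 365.8  60. ]
blue [691.7 235.8  60. ]
jar [485.5 365.9  60. ]
```

```bash
python3 - <<'E'
from h import *
np.set_printoptions(precision=2,suppress=True)
B=np.array([606,289.]); 
qs={}
for yaw in(66,-114):
    print(yaw,env.ik([*B,250],down(np.radians(yaw))))
for yaw in(-9.9,170.1): print(yaw,env.ik([551,-48,250],down(np.radians(yaw))))
best=min((66,-114),key=lambda y: np.abs(env.ik([*B,250],down(np.radians(y)))[5]) if env.ik([*B,250],down(np.radians(y))) is not None else 9)
q=down(np.radians(best))
env.reach([*B,240],q)
print(env.move_l([*B,112],rate=120,f_stop=8), env.read_state()["tool_pos"])
cv2.imwrite("pics/top1.png",viewer.camera("top")); cv2.imwrite("pics/side1.png",viewer.camera("side"))
s=env.read_state(); print(best,s["time_s"],s["force"])
im=cv2.imread("pics/side1.png")[230:410,180:360]; cv2.imwrite("pics/crop1.png",cv2.resize(im,(540,540)))
E
```

```text
66 [ 0.43  0.55  1.56 -0.    1.04 -0.72]
-114 [ 0.43  0.55  1.56 -0.    1.04  2.42]
-9.9 [-0.11  0.39  1.83 -0.    0.92  0.06]
170.1 None
False [606.53 289.24 112.88]
66 3.4333 [ 0.32  0.06 -0.36]
```

View pics/crop1.png

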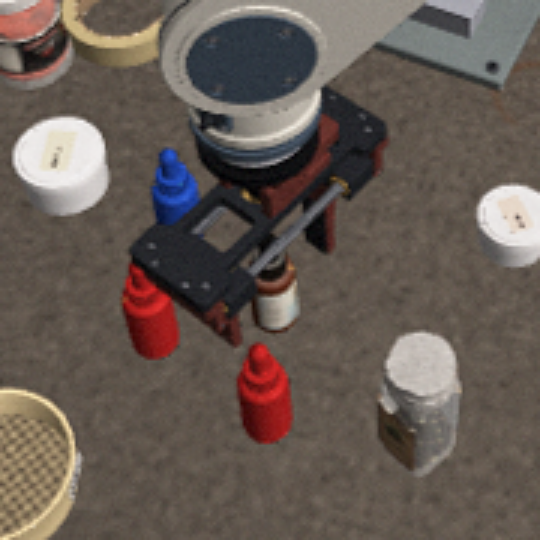

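The crop shows the brown bottle at (277,295) between the two fingers, with the red and blue bottles clear of them. I'll grip, lift and carry it.

```bash
python3 - <<'E'
from h import *
np.set_printoptions(precision=2,suppress=True)
set_gripper(20); s=env.read_state(); print(s["width"],s["grip_force"],s["tool_pos"])
p=s["tool_pos"]; env.move_l([p[0],p[1],270],rate=150)
s=env.read_state(); print(s["width"],s["grip_force"],s["force"])
a=np.radians(-9.9); q=down(a); yh=np.array([-np.sin(a),np.cos(a)]); N=np.array([551,-48.])
T=N-4*yh
env.reach([*T,260],q); env.move_l([*T,165],rate=120)
cv2.imwrite("pics/top2.png",viewer.camera("top")); cv2.imwrite("pics/side2.png",viewer.camera("side"))
s=env.read_state(); print(s["time_s"],s["width"],s["tool_pos"],s["force"])
a=cv2.imread("pics/side2.png")[140:280,270:430]; b=cv2.imread("pics/top2.png")[180:320,310:470]
cv2.imwrite("pics/crop2.png",np.hstack([cv2.resize(i,(400,350)) for i in(a,b)]))
E
```

```text
31.47200076862943 29.854810330434702 [606.03 289.05 112.  ]
31.48233288024648 29.849004098796286 [ 0.45  0.94 -2.05]
7.875 31.86465611592368 [550.88 -51.98 165.86] [-0.6  -0.94 -0.69]
```

View pics/crop2.png

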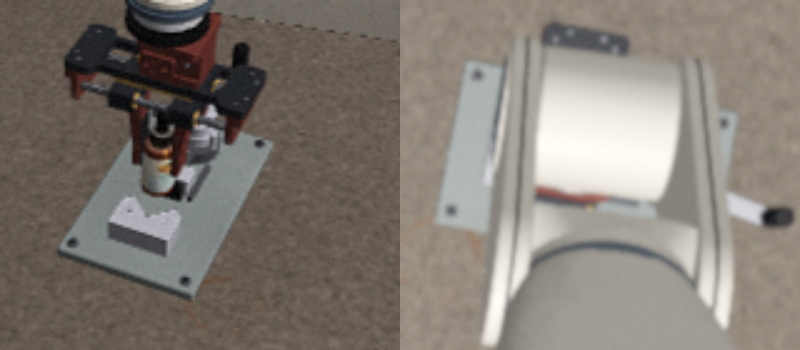

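The bottle hangs upright over the gap between the V block and the jaw (left half, (158,165)), so I can lower it by feel.

```bash
python3 - <<'E'
from h import *
np.set_printoptions(precision=2,suppress=True)
a=np.radians(-9.9); yh=np.array([-np.sin(a),np.cos(a)]); N=np.array([551,-48.]);T=N-4*yh
def rep(k): s=env.read_state(); p=np.array(s["tool_pos"]); print(k,s["time_s"],p,"y",(p[:2]-N)@yh,s["force"],s["width"]); return p
print(env.move_l([*T,132],rate=80,f_stop=8)); rep("pre")
h=env.move_l([*T,119],rate=10,f_stop=4); p=rep(f"down {h}")
z=p[2]+1.5; env.move_l([*p[:2],z],rate=20); 
h=env.move_l([*(T+14*yh),z],rate=12,f_stop=4); p=rep(f"V {h}")
E
```

```text
False
pre 8.4333 [550.03 -51.93 131.34] y -4.036992389156769 [ 0.27 -0.39 -1.62] 31.741512953197557
down True 9.275 [550.5  -52.01 123.74] y -4.034679698649993 [0.53 0.51 3.51] 31.734507186724535
V True 10.2083 [551.7  -45.34 125.11] y 2.744324822735841 [ 0.57 -2.22  0.9 ] 31.703159485753556
```

```bash
python3 - <<'E'
from h import *
np.set_printoptions(precision=2,suppress=True)
a=np.radians(-9.9); yh=np.array([-np.sin(a),np.cos(a)])
p=np.array(env.read_state()["tool_pos"]); G=p[:2]-4.2*yh
env.move_l([*G,p[2]],rate=20)
print(env.move_l([*G,119],rate=8,f_stop=4)); s=env.read_state(); print(s["tool_pos"],s["force"])
set_gripper(75); env.hold(.2)
env.move_l([*G,250],rate=130)
H=G-250*yh
env.reach([G[0]-250,G[1]-200,280],s["orientation"]) if env.ik([G[0]-250,G[1]-200,280],s["orientation"]) is not None else print("noik")
s=env.read_state(); print(s["time_s"],s["tool_pos"],G)
cv2.imwrite("pics/top3.png",viewer.camera("top")); cv2.imwrite("pics/side3.png",viewer.camera("side"))
a=cv2.imread("pics/side3.png")[140:270,280:400]; b=cv2.imread("pics/top3.png")[190:310,320:480]
cv2.imwrite("pics/crop3.png",np.hstack([cv2.resize(a,(370,400)),cv2.resize(b,(430,400))]))
E
```

```text
True
[551.01 -49.46 123.72] [0.34 0.08 6.14]
14.325 [ 301.7  -249.55  280.01] [550.98 -49.47]
```

View pics/crop3.png

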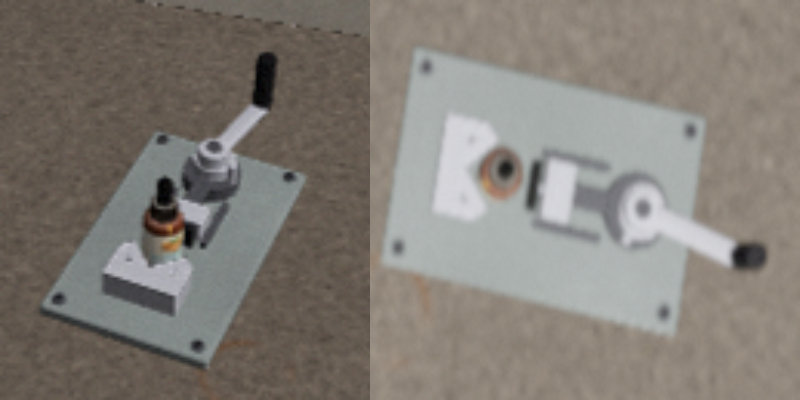

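The crop shows the bottle standing upright and free. It is at (503,172) in the top half, just off the V faces and with a gap to the jaw pad at (535,185). The grip's top is at about (756,256), and the plate bolts give the clamp's axes.

```bash
python3 - <<'E'
from h import *
np.set_printoptions(precision=1,suppress=True)
f=lambda x,y:(320+(x-370)/2.6875,190+y/3.3333)
b=[at("top",*f(*p),12)[:2] for p in((427,66),(691,130),(398,247),(664,312))]
C=np.mean(b,0); xh=(b[0]-b[2]+b[1]-b[3]);yh=(b[0]-b[1]+b[2]-b[3])
print(b,C,np.degrees(np.arctan2(xh[1],xh[0])),np.degrees(np.arctan2(yh[1],yh[0]))-90)
t=cv2.imread("pics/top3.png"); s=cv2.imread("pics/side3.png")
k=at("top",*f(644,207),50)[:2]; print("knob top z50",k)
a=np.radians(-9.9);X=np.array([np.cos(a),np.sin(a)]);Y=np.array([-X[1],X[0]])
print("knob rel C",(k-C)@X,(k-C)@Y, "placed rel C",(np.array([551,-49.5])-C)@X,(np.array([551,-49.5])-C)@Y)
g=at("top",463.4,266.9,100)[:2]; g2,gap=tri((463.4,266.9),(366.2,159.5)); print("grip",g,g2,gap)
p=k; d=g-p; print(np.hypot(*d),np.degrees(np.arctan2(d[1],d[0])))
m=(s.max(2)<60).astype(np.uint8)[150:180,355:380]; print(cv2.boundingRect(m))
E
```

```text
[array([624.1,   6.6]), array([ 585.5, -214.5]), array([501.7,  28.5]), array([ 463. , -192.6])] [543.6 -93. ] -10.135870868052022 -9.920564424698668
knob top z50 [ 531.1 -168.3]
knob rel C 0.7011105172834654 -76.33211623182979 placed rel C -0.1683423129490919 44.15985769470671
grip [ 500.2 -244.6] [ 500.  -246.3   93.8] 0.5216173719325203
82.30702994656392 -112.09194445813947
(7, 7, 8, 18)
```

```bash
cat >> h.py <<'E'
PV=np.array([531.,-168.]); ZT=143
def pose(th,back,r=85):   # lever bearing th (deg), finger centre 'back' mm behind the grip axis
    c,s=np.cos(np.radians(th)),np.sin(np.radians(th)); t=np.array([s,-c])
    return np.array([*(PV+r*np.array([c,s])-back*t),ZT]), down(np.radians(th+180)), np.array([s,-c,0])
def force(n=3):
    F=[]
    for _ in range(n): env.hold(.03); F.append(env.read_state()["force"])
    return np.mean(F,0)
E
python3 - <<'E'
from h import *
np.set_printoptions(precision=2,suppress=True)
X=at("top",320+(505-370)/2.6875,190+169/3.3333,110)[:2]; a=np.radians(-9.9);Y=np.array([-np.sin(a),np.cos(a)]); C=np.array([543.6,-93])
print("bulb",X,(X-C)@Y)
for th in(-112,-150,-190,-212): p,q,t=pose(th,20); print(th,p,env.ik(p,q))
p,q,t=pose(-112,33)
set_gripper(0)
env.reach([*p[:2],250],q); env.move_l(p,rate=100,f_stop=8)
s=env.read_state(); print(s["time_s"],s["tool_pos"],s["width"],force())
cv2.imwrite("pics/side4.png",viewer.camera("side"));cv2.imwrite("pics/top4.png",viewer.camera("top"))
a=cv2.imread("pics/side4.png")[110:240,300:420]
cv2.imwrite("pics/crop4.png",cv2.resize(a,(550,595)))
E
```

```text
bulb [549.71 -50.42] 42.995995317395696
-112 [ 517.7 -254.3  143. ] [-0.48  0.58  1.83 -0.    0.74 -1.66]
-150 [ 467.39 -227.82  143.  ] [-0.48  0.52  1.95 -0.    0.67 -1.  ]
-190 [ 443.82 -172.94  143.  ] [-0.4   0.48  2.05 -0.    0.62 -0.22]
-212 [ 448.32 -139.92  143.  ] [-0.33  0.47  2.06 -0.    0.61  0.23]
17.8583 [ 530.16 -259.37  143.65] 0.20604119630142592 [ 0.22 -0.3  -0.1 ]
```

View pics/crop4.png

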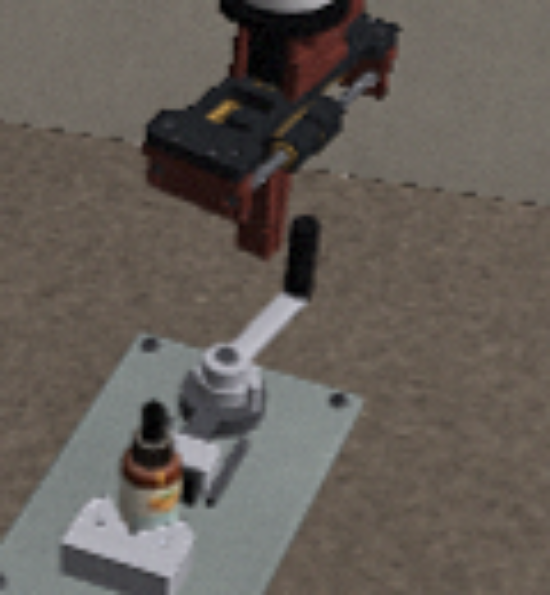

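The closed fingers stand at (262,215), just on the +x side of the grip at (302,255), at grip height. Next comes the slow push along the arc with force watching.

```bash
python3 - <<'E'
from h import *
np.set_printoptions(precision=2,suppress=True)
p,q,t=pose(-112,10); h=env.move_l(p,rate=20,f_stop=3)
s=env.read_state(); d=np.array(s["tool_pos"])-pose(-112,0)[0]; back=-d@t; print("contact",h,"back",back,force()@t)
if h:
    th=-112.
    while th>-215:
        th-=4; p,q,t=pose(th,back)
        hit=env.move_l(p,q,rate=20,f_stop=7); s=env.read_state(); f=-np.array(s["force"])@t
        print(th,round(f,1),np.round(s["force"],1),hit,round(s["time_s"],2))
        if f>9.5 or (hit and f>8): break
    s=env.read_state(); print(s["tool_pos"],-force()@t, s["time_s"])
E
```

```text
contact True back 20.672408342996885 -2.15138057803172
-116.0 3.7 [ 3.1 -2.1 -0.6] False 19.3
-120.0 5.0 [ 3.4 -3.9 -0.6] False 19.76
-124.0 4.4 [ 2.  -4.8 -0.8] False 20.22
-128.0 4.1 [ 1.8 -4.3 -0.1] False 20.68
-132.0 3.9 [-0.1 -6.  -0.8] False 21.13
-136.0 3.9 [-0.1 -5.6 -0.7] False 21.59
-140.0 4.5 [ 0.3 -5.5  0.3] False 22.05
-144.0 4.4 [-0.9 -6.1  1.6] False 22.51
-148.0 4.1 [-0.3 -5.   0.1] False 22.97
-152.0 4.0 [-0.9 -5.   1. ] False 23.43
-156.0 4.6 [-0.6 -5.3  2.6] False 23.88
-160.0 5.8 [-0.5 -6.4  1.5] False 24.34
-164.0 5.7 [-1.3 -6.3  1.3] False 24.8
-168.0 4.7 [-1.4 -5.1  0.8] False 25.26
-172.0 5.3 [-2.  -5.6  2. ] False 25.72
-176.0 4.4 [-2.  -4.6  2. ] False 26.18
-180.0 5.1 [-2.6 -5.1  3.2] False 26.63
-184.0 5.4 [-3.7 -5.2  2.9] False 27.09
-188.0 7.3 [-5.  -6.7  2.8] False 27.55
-192.0 12.6 [ -4.  -12.    1.9] True 27.82
[ 441.83 -174.24  142.84] 12.607040916934679 27.825
```

```bash
python3 - <<'E'
from h import *
np.set_printoptions(precision=2,suppress=True)
th=-190.; _,_,t=pose(th,0)
p0=np.array(env.read_state()["tool_pos"]); f=-force()@t; p=p0.copy(); print(f)
for i in range(14):
    if f>=15: break
    p=p+0.35*t; env.move_l(p,rate=10); F=force(); f=-F@t
    print(i,np.round((np.array(env.read_state()["tool_pos"])-p0)@t,2),round(f,2),F)
t0=env.read_state()["time_s"]; L=[]
for _ in range(8): env.hold(.1); L.append(np.round(-np.array(env.read_state()["force"])@t,1))
print(L)
cv2.imwrite("pics/side5.png",viewer.camera("side"))
E
```

```text
11.886443204834942
0 -0.44 9.53 [-0.03 -9.67 -0.18]
1 -0.16 10.81 [ -0.88 -10.82  -0.28]
2 0.07 11.96 [ -0.95 -11.98  -0.28]
3 0.34 12.7 [ -1.12 -12.69   0.05]
4 0.58 13.4 [ -1.14 -13.41  -0.09]
5 0.83 13.99 [ -2.18 -13.82   0.19]
6 1.09 15.04 [ -2.37 -14.85   0.36]
[np.float64(15.2), np.float64(15.5), np.float64(15.8), np.float64(15.3), np.float64(15.7), np.float64(15.2), np.float64(15.1), np.float64(15.2)]
```

The force rose about 4 N per mm, which matches the springy arm against its stop, and stayed at 15.1–15.8 N for 0.8 s. I'll back off and check.

```bash
python3 - <<'E'
from h import *
np.set_printoptions(precision=2,suppress=True)
_,q,t=pose(-190,0); p=np.array(env.read_state()["tool_pos"])
env.move_l(p-30*t,rate=60); p=np.array(env.read_state()["tool_pos"]); env.move_l([*p[:2],270],rate=120)
o=env.read_state()["orientation"]; env.reach([310,-260,290],o)
s=env.read_state(); print(s["time_s"],s["force"])
cv2.imwrite("pics/top6.png",viewer.camera("top")); cv2.imwrite("pics/side6.png",viewer.camera("side"))
a=cv2.imread("pics/side6.png")[140:270,280:400]; b=cv2.imread("pics/top6.png")[190:310,320:480]
cv2.imwrite("pics/crop6.png",np.hstack([cv2.resize(a,(370,400)),cv2.resize(b,(430,400))]))
E
```

```text
33.8333 [-0.08  0.54  0.55]
```

View pics/crop6.png

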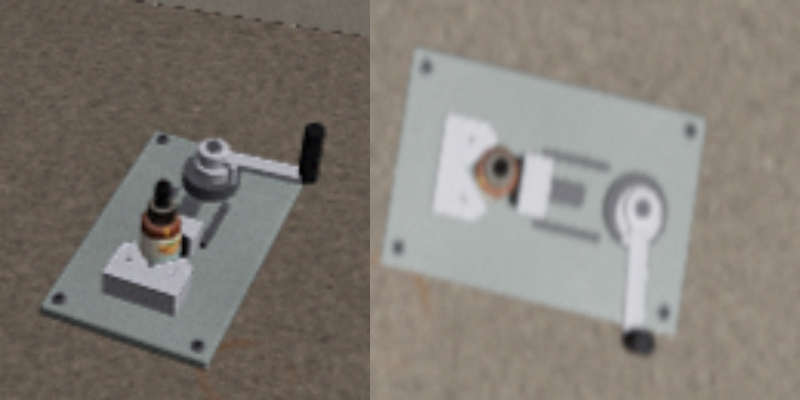

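The bottle (497,170) stands upright in the V with the pad against it at (515,182). The lever (640,340) is at nest's -x, and the hand is clear, so I'm handing in.

```bash
python3 -c "
from station import workorder
print(workorder.sign_off())"
```

```text
the job is handed in; nothing more can be done
None
```

The brown bottle is clamped upright in the V, the lever was pressed home at its stop at about 15 N for 0.8 s, the jar and tin were not touched, and the job was handed in at about 34 s; no verdict was returned.

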